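# Offer up a pencil-box lid

## Task

Take only the top lid off the stack of dark lids and carry it level to the open dark pencil box without disturbing the other lids, the box or anything else on the bench. Hold it there level and still, centred over the box, lined up with it and about 10 cm above its rim, so that the rim can be brushed with glue underneath; keep it so for about three seconds and finish still holding it, without putting it down.

Things in the scene. Friction and masses are not known exactly. Their poses are not given: they have to be found in the camera images.
- dark_lid_c: the top lid of the dark stack: a flat dark-brown wooden panel 200 x 56 x 14 mm, about 110 g (hidden, 80 to 155 g), lying flat. Origin: centre of its underside; x along its 200 mm length, y across its 56 mm width, z up. At the start its underside is 28 mm above the bench (it lies loose on two equal lids)
- dark_lid_b: the middle lid of the dark stack, same size and axes, underside 14 mm above the bench; edges of stacked lids are up to about 3 mm (and 0.04 rad) out of line with the one above. Must stay
- dark_lid_a: the bottom lid of the dark stack, same size and axes, lying on the bench. Must stay
- pale_lid_a: the lower of two pale wooden lids in the other stack, same size and axes, lying on the bench. Must stay
- pale_lid_b: the upper pale lid, same size and axes, underside 14 mm above the bench. Must stay
- pencil_box: the open-topped dark wooden pencil box, 200 x 56 mm outside, 50 mm high, walls 6 mm, one divider across, about 300 g, standing loose on the bench. Origin: centre of its underside; x along its 200 mm length, y across its width, z up. Must stay
- box_rim (a point): the centre of the pencil box's open mouth, at rim height, 50 mm above the bench; axes as the box
- glue_bottle: white glue bottle with an orange cap, 56 mm across, 150 mm tall, standing at the back; origin at the centre of its foot. Leave alone
- varnish_tin: yellow varnish tin, 80 mm across, 100 mm tall, standing at the back; origin at the centre of its foot. Leave alone
- hammer: hammer lying at the robot's left, about 0.26 m long, x along the handle towards the head. Leave alone
- try_square: carpenter's try square lying at the robot's right: wooden stock 100 mm along x, steel blade 140 mm along y, 16 mm thick; origin under the middle of the stock. Leave alone
- screw_tray: red divided screw tray 120 x 90 x 35 mm at the back left; origin at the centre of its underside. Leave alone
Mind the look-alikes: they are no part of the job. Leave any purple look-alike of the dark_lid_c alone.

How it is judged (in metres and radians):
On the way, in this order (a step that is already met when the one before it is completed fails the run):
1. the top dark lid alone is lifted clear of its stack, level, in the fingers (height (world z) of dark_lid_c above 0.06 m and angle between dark_lid_c's own z axis and vertical below 0.15 rad and contact force between the fingers and dark_lid_c above 0.3 N and contact force between dark_lid_c and dark_lid_b below 0.05 N and contact force between dark_lid_c and dark_lid_a below 0.05 N and contact force between dark_lid_c and pencil_box below 0.05 N and contact force between dark_lid_c and pale_lid_a below 0.05 N and contact force between dark_lid_c and pale_lid_b below 0.05 N), for 0.2 s.
2. the lid is held level and still, lined up about 10 cm above the pencil box, for 2.5 s (horizontal distance between dark_lid_c and box_rim below 0.02 m and z of dark_lid_c in the frame of box_rim between 0.07 and 0.13 m and angle between the x axis of dark_lid_c and the x axis of box_rim, either way round below 0.12 rad and angle between dark_lid_c's own z axis and vertical below 0.087 rad and linear speed of dark_lid_c below 0.02 m/s and angular speed of dark_lid_c below 0.15 rad/s and contact force between the fingers and dark_lid_c above 0.3 N and contact force between dark_lid_c and dark_lid_b below 0.05 N and contact force between dark_lid_c and dark_lid_a below 0.05 N and contact force between dark_lid_c and pencil_box below 0.05 N and contact force between dark_lid_c and pale_lid_a below 0.05 N and contact force between dark_lid_c and pale_lid_b below 0.05 N), for 2.5 s.
At the end, for the whole second after the job is handed in: The fingers hold the top dark lid: centre within 20 mm of the box centre from above, underside 70-130 mm above the rim, in line within 0.12 rad, level within 0.087 rad, under 20 mm/s and 0.15 rad/s, touching no lid or box; other lids and the box within 20 mm of their start (all of step 2 and distance of each of dark_lid_a, dark_lid_b, pale_lid_a, pale_lid_b, pencil_box from where it was at the start of the episode below 0.02 m); the arm keeps its last pose, push and grip.
It fails at once if another lid or the pencil box is disturbed (moved more than 20 mm) (not (distance of dark_lid_a from where it was at the start of the episode below 0.02 m) or not (distance of dark_lid_b from where it was at the start of the episode below 0.02 m) or not (distance of pale_lid_a from where it was at the start of the episode below 0.02 m) or not (distance of pale_lid_b from where it was at the start of the episode below 0.02 m) or not (distance of pencil_box from where it was at the start of the episode below 0.02 m)).
It fails at once if the lid is tipped more than 20 degrees (angle between dark_lid_c's own z axis and vertical above 0.35 rad).
It fails at once if something else on the bench is disturbed (moved more than 20 mm) (distance of any of glue_bottle, varnish_tin, hammer, try_square, screw_tray from where it was at the start of the episode above 0.02 m).
It also fails if it takes over 48 s, if anything falls off the work surface, if the arm or the gripper's body presses on something with over 40 N, if the wrist force passes 120 N, or if a joint passes its speed limit or range.

## Robot

A 6-joint arm with a two-finger parallel gripper is mounted at the origin on the work surface. World frame = base frame: x ahead of the robot, y to its left, z up, the work surface at z = 0. Lengths are in mm, angles in rad, forces in N, time in s.
With the tool pointing down it reaches from about 275 to 725 mm from the base axis. Payload 15.9 kg.
Tool frame: the origin (TCP) lies at the very end of the fingers, on their centre line; the grasp point (between the pads) lies ctrl.grasp_offset behind it (ctrl.grasp_offset is the distance from the TCP to the grasp point, in mm); z points along the fingers, y is the line along which they close (so a half turn about z gives the same grasp; the last joint's range is limited). The gripper opens to 85 mm and grips with 20 to 120 N. Pads are 22 mm wide; open, the fingers measure 114 mm over their backs; the gripper's body (76 mm by 85 mm) begins 54 mm behind the grasp point. The pads swing forward as they close: fully open they stand 13 mm farther back than shut.
Start: joints at [1.122, 0.213, -0.034, 1.323, 0, 1.571], TCP at [216.934, 450.472, 231.306] pointing down, gripper open.
Joint ranges: [-2.98, 2.98], [-0.74, 1.72], [-1.14, 1.35], [-2.1, 2.04], [-1.57, 1.44], [-3.14, 3.14]. Speed limits (rad/s): [1.89, 1.89, 2.39, 2.57, 3.14, 3.14].

## Interface

Orientations are given as a unit quaternion [w, x, y, z].
In Python, from rig import readout, vision, ctrl gives the robot as it stands.
- The arm moves only by the tool carry_out, never from a script. Its argument "steps" is a list of rows, each a list of 5 numbers: the shift along the tool's x, y, z in mm, then the turn about the tool's z in rad, then the opening, from -1 (shut) to 1 (fully open). In form: [[tx, ty, tz, twist, fingers], ...]. A call has 1 to 12 rows; each row is the pose to reach, as a shift and turn from the pose commanded when the call began, along the tool's axes at that moment; what a row does not reach only later rows make up. A row lasts 1/8 s, in which the tool goes at most 62.5 mm and 10.7 degrees, less where a joint would pass 70% of its speed; a pose out of reach is approached as far as the arm can. A call with a gripper value outside its range is refused whole. The fingers move at their own pace and stop on an object; "newtons" is the grip in N (left out, the last holds). Time passes only in rows, so rows that repeat a pose let the fingers close. It gives the time, the measured TCP pose, the force, the opening and the grip force at its end, in the units of the state.
- readout.get_obs(): the state, without advancing time (a new reading comes with each control period).
- vision.grab_frame(name): name is "side" or "top"; returns the picture (420x560x3 uint8, red, green, blue); there is no depth.
- vision.get_calibration(name): a dict with "intrinsics" (3x3 intrinsics, pixels), "rvec" (rotation vector, rad) and "tvec" (3), from world to camera coordinates, as OpenCV has them. Camera axes: x right, y down, z forward; pixel columns grow to the right and rows downward; lengths in mm; the calibration is good to about 2 mm. A picture is of the moment at which its call begins. get_calibration takes no time and is no camera call.
- ctrl.hand_in(): hands the job in; it is judged then, once.
The state is a dict: "t": time; "qpos": joint angles; "joint_vel": joint speeds; "effort": joint torques, N m; "ee_pos": TCP position; "orientation": TCP orientation; "wrist_force": force on the tool from outside, world axes, zero at the start; "ft_torque": the same for the moment, N m; "opening": finger opening in mm; "grasp_force": force on a finger pad.
Only numpy, scipy, OpenCV 4.12 (cv2) and the standard library are available. Lean on these libraries where they do the work, as an engineer would, in place of code of your own. Each camera call takes 0.05 s, during which the arm holds its last target. There are 200 camera calls.

## Working session

There is one attempt and no reset: what is moved stays moved. The work goes in short steps, Python scripts to look and compute and a tool call to move; the robot and the scene stay as the last step left them, time stands still between calls to the robot, and variables do not carry over. Pictures are saved under pics/ and viewed, at most 10 in all, crops included, and the job is handed in when it is done.

Besides the shell and the picture viewer there is one more tool, called after "Emit:" by a JSON object that holds its "op" and its "data", one argument or row to a line. carry_out: Moves the arm, as the interface text tells. Its arguments: {"type":"object","properties":{"steps":{"type":"array"},"newtons":{"type":"number"}},"required":["steps"]}

```bash
mkdir -p pics; python3 - <<'E'
from rig import readout, vision, ctrl
import cv2
for n in("top","side"):
    cv2.imwrite(f"pics/{n}0.png",vision.grab_frame(n)[:,:,::-1])
o=readout.get_obs();print(o,ctrl.grasp_offset)
for n in("top","side"):print(vision.get_calibration(n))
E
```

```text
{'t': 0.1, 'qpos': array([ 1.12199310e+00,  2.13286140e-01, -3.49605570e-02,  1.32349816e+00,
        2.91248128e-06,  1.57079147e+00]), 'joint_vel': array([-0.00043245, -0.00181943,  0.00231225,  0.00246251, -0.00043168,
       -0.00126034]), 'effort': array([-2.71127283e-04, -6.87251329e+01,  4.87805057e+01,  1.23064133e-02,
       -2.89812351e-05, -4.84867894e-05]), 'ee_pos': array([216.81637892, 450.22104596, 230.89024864]), 'orientation': array([-1.06955458e-04,  2.22520624e-01,  9.74927868e-01, -4.62048461e-04]), 'wrist_force': array([0.45726252, 0.21796716, 0.07290343]), 'ft_torque': array([-0.00429417,  0.00864742, -0.00408583]), 'grasp_force': 0.0, 'opening': 85.54039757246775} 18.700000000000003
{'intrinsics': array([[431.88005877,   0.        , 280.27619879],
       [  0.        , 431.88005877, 207.05070181],
       [  0.        ,   0.        ,   1.        ]]), 'rvec': array([ 2.19794133, -2.14692858,  0.09424864]), 'tvec': array([ -51.8509094 ,  485.29104997, 1651.47775985])}
{'intrinsics': array([[460.18983516,   0.        , 275.31028527],
       [  0.        , 460.18983516, 205.23905867],
       [  0.        ,   0.        ,   1.        ]]), 'rvec': array([ 0.2606389 , -2.67388049,  1.40473924]), 'tvec': array([ 461.47394107,  125.30109494, 1305.40763777])}
```

View pics/top0.png

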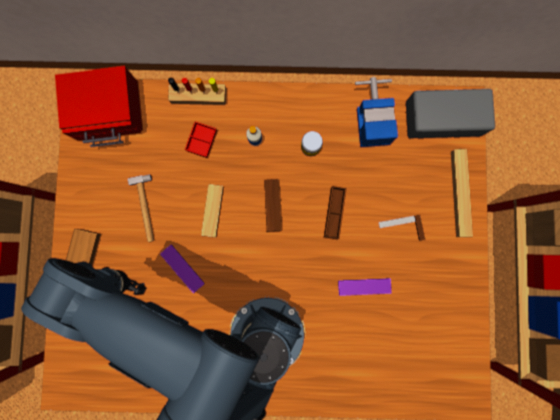

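View pics/side0.png

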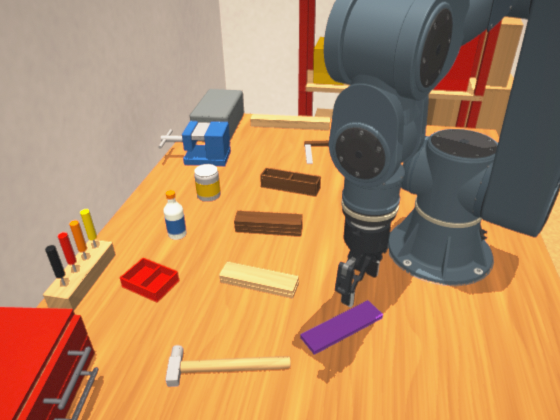

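The top view shows the dark stack at about (272,205), the box at (335,212), the pale stack at (212,210) and purple look-alikes at (182,268) and (365,287). In the side view the dark stack is at (268,223) and the box at (290,181), both unobstructed.

```bash
cat > h.py <<'E'
import cv2, numpy as np
from scipy.optimize import minimize
from rig import vision
S=4
ROI={'stack':{'top':(255,170,292,242),'side':(225,203,315,243)},'box':{'top':(316,177,356,249),'side':(250,162,330,200)}}
H={'stack':42.,'box':50.}
def masks(imgs,name,thr=95):
    out={}
    for n,(a,b,c,d) in ROI[name].items():
        v=cv2.resize(imgs[n][b:d,a:c,0],None,fx=S,fy=S,interpolation=cv2.INTER_CUBIC)
        m=(v<thr).astype(np.uint8)
        m=cv2.morphologyEx(m,cv2.MORPH_CLOSE,np.ones((9,9)))
        k,l,st,_=cv2.connectedComponentsWithStats(m)
        m=(l==1+np.argmax(st[1:,4])).astype(np.uint8)
        cs,_=cv2.findContours(m,cv2.RETR_EXTERNAL,cv2.CHAIN_APPROX_NONE)
        cv2.drawContours(m,cs,-1,1,-1)
        out[n]=m
    return out
def proj(p,n):
    c=vision.get_calibration(n)
    return cv2.projectPoints(np.float64(p),c['rvec'],c['tvec'],c['intrinsics'],None)[0][:,0]
def corners(x,y,a,h,z0=0):
    R=np.array([[np.cos(a),-np.sin(a)],[np.sin(a),np.cos(a)]])
    q=np.array([[i,j] for i in(-100,100) for j in(-28,28)])@R.T+[x,y]
    return np.vstack([np.c_[q,np.full(4,z)] for z in(z0,h)])
def hull(p,n,h,roi):
    a,b,c,d=roi
    uv=(proj(corners(*p,h),n)-[a,b]+.5)*S-.5
    m=np.zeros(((d-b)*S,(c-a)*S),np.uint8)
    cv2.fillConvexPoly(m,np.round(cv2.convexHull(np.float32(uv))*16).astype(int),1,cv2.LINE_8,4)
    return m
def fit(ms,name,p0,cams=('top','side')):
    def cost(p): return sum((hull(p,n,H[name],ROI[name][n])!=ms[n]).sum()/ms[n].sum() for n in cams)
    s=np.array([p0]+[np.add(p0,d) for d in([15,0,0],[0,15,0],[0,0,.1])])
    return minimize(cost,p0,method='Nelder-Mead',options=dict(initial_simplex=s,xatol=.01,fatol=1e-4))
def ground(u,v,n,z):
    c=vision.get_calibration(n);R=cv2.Rodrigues(c['rvec'])[0]
    d=R.T@np.linalg.solve(c['intrinsics'],[u,v,1]);o=-R.T@c['tvec'].ravel()
    return o+d*(z-o[2])/d[2]
E
python3 - <<'E'
from h import *
imgs={n:cv2.imread(f'pics/{n}0.png')[:,:,::-1] for n in('top','side')}
for name,uv in(('stack',(272.5,205)),('box',(335,212))):
    g=ground(*uv,'top',40);ms=masks(imgs,name)
    for cams in(('top','side'),('top',),('side',)):
        r=fit(ms,name,[g[0],g[1],0.],cams);print(name,g.round(),cams,r.x.round(3),round(r.fun,3))
        if len(cams)==2: p=r.x
    rows=[]
    for n in('top','side'):
        a,b,c,d=ROI[name][n]
        im=cv2.resize(imgs[n][b:d,a:c],None,fx=S,fy=S,interpolation=cv2.INTER_CUBIC).copy()
        for m,col in((ms[n],(0,255,0)),(hull(p,n,H[name],ROI[name][n]),(0,255,255))):
            cs,_=cv2.findContours(m,0,2);cv2.drawContours(im,cs,-1,col,1)
        rows.append(cv2.copyMakeBorder(im,0,300-im.shape[0],0,400-im.shape[1],0))
    globals()[name]=np.hstack(rows)
cv2.imwrite('pics/fit.png',np.vstack([stack,box])[:,:,::-1])
E
```

```text
stack [492. -11.  40.] ('top', 'side') [ 4.96946e+02 -1.99030e+01  1.78000e-01] 7.036
stack [492. -11.  40.] ('top',) [ 4.93455e+02 -1.95360e+01  1.59000e-01] 2.239
stack [492. -11.  40.] ('side',) [ 7.77594e+02 -4.39560e+01  4.31000e-01] 1.0
box [ 471. -250.   40.] ('top', 'side') [ 4.72155e+02 -2.49722e+02 -1.50000e-01] 1.244
box [ 471. -250.   40.] ('top',) [ 4.67061e+02 -2.47874e+02 -1.62000e-01] 0.175
box [ 471. -250.   40.] ('side',) [ 4.74837e+02 -2.61165e+02 -1.37000e-01] 1.043
```

View pics/fit.png

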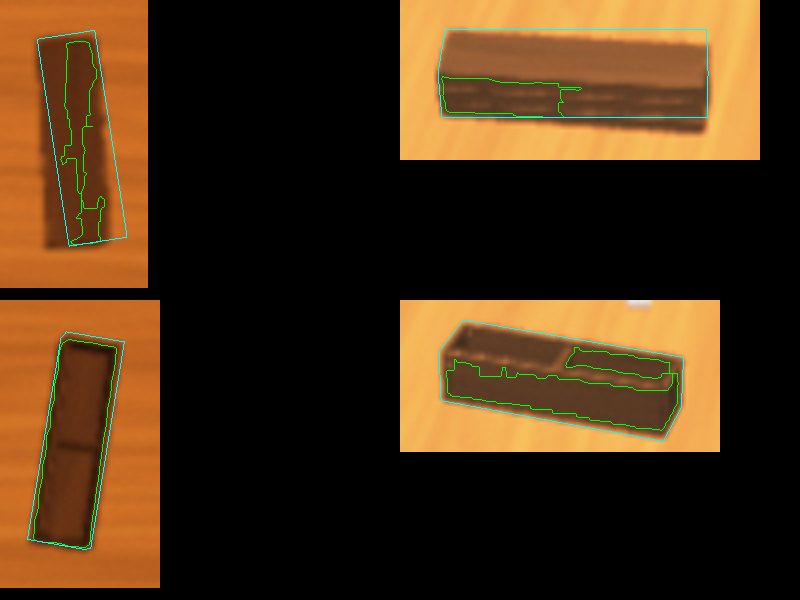

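Crops: the threshold was too low (green masks are partial), but objects are clean against the bench. I'll use Otsu instead.

```bash
python3 - <<'E'
s=open('h.py').read()
s=s.replace("m=(v<thr).astype(np.uint8)","m=cv2.threshold(v,0,1,cv2.THRESH_BINARY_INV+cv2.THRESH_OTSU)[1]")
open('h.py','w').write(s)
E
python3 - <<'E'
from h import *
imgs={n:cv2.imread(f'pics/{n}0.png')[:,:,::-1] for n in('top','side')}
for name,uv,a in(('stack',(272.5,205),.05),('box',(335,212),-.15)):
    g=ground(*uv,'top',40);ms=masks(imgs,name)
    for cams in(('top','side'),('top',),('side',)):
        r=fit(ms,name,[g[0],g[1],a],cams);print(name,cams,r.x.round(3),round(r.fun,3))
        if len(cams)==2: p=r.x
    rows=[]
    for n in('top','side'):
        a,b,c,d=ROI[name][n]
        im=cv2.resize(imgs[n][b:d,a:c],None,fx=S,fy=S,interpolation=cv2.INTER_CUBIC).copy()
        for m,col in((ms[n],(0,255,0)),(hull(p,n,H[name],ROI[name][n]),(0,255,255))):
            cs,_=cv2.findContours(m,0,2);cv2.drawContours(im,cs,-1,col,1)
        rows.append(cv2.copyMakeBorder(im,0,300-im.shape[0],0,400-im.shape[1],0))
    globals()[name]=np.hstack(rows)
cv2.imwrite('pics/fit2.png',np.vstack([stack,box])[:,:,::-1])
E
```

```text
stack ('top', 'side') [ 4.93516e+02 -1.04550e+01  7.60000e-02] 0.123
stack ('top',) [ 4.9200e+02 -1.0973e+01  7.2000e-02] 0.071
stack ('side',) [ 4.9392e+02 -9.7650e+00  8.6000e-02] 0.048
box ('top', 'side') [ 4.69258e+02 -2.49128e+02 -1.30000e-01] 0.134
box ('top',) [ 4.69346e+02 -2.49150e+02 -1.30000e-01] 0.031
box ('side',) [ 4.71679e+02 -2.52331e+02 -1.47000e-01] 0.098
```

View pics/fit2.png

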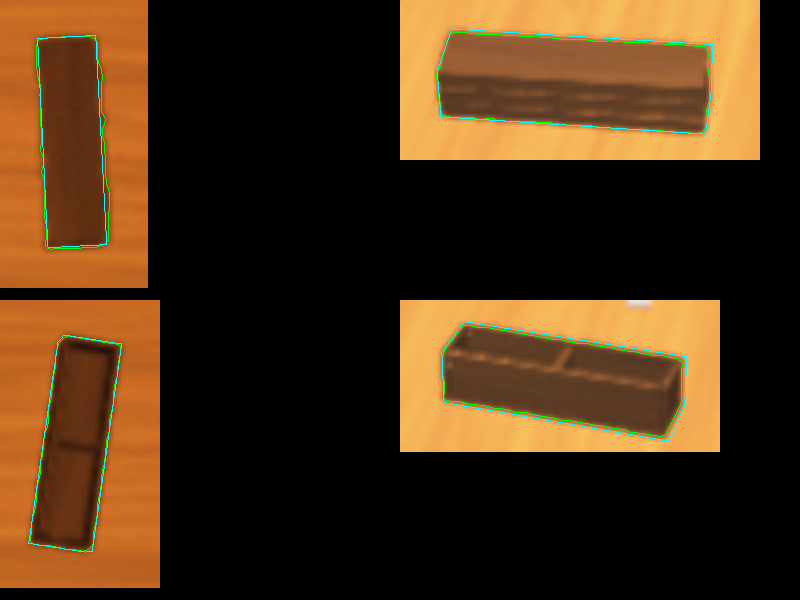

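Fits match well: stack at about (493,-10.5), yaw 0.078; box at (470,-250), yaw -0.135. Next is the approach above the stack.

Emit:
{"op": "carry_out", "data": {
  "steps": [
    [-38,-25,8,-0.044,1],
    [-75,-49,17,-0.088,1],
    [-112,-74,25,-0.132,1],
    [-150,-99,33,-0.176,1],
    [-187,-123,42,-0.22,1],
    [-225,-148,50,-0.264,1],
    [-262,-173,58,-0.307,1],
    [-299,-197,67,-0.351,1],
    [-337,-222,75,-0.395,1],
    [-374,-247,83,-0.439,1],
    [-412,-271,92,-0.483,1],
    [-449,-296,100,-0.527,1]
  ],
  "newtons": 40
}}

```text
t: 1.6
ee_pos: [493.5, -12.5, 130.8]
orientation: [-0.0, -0.04, 0.999, 0.0]
wrist_force: [0.3, 0.3, 0.1]
opening: 85.4
grasp_force: 0.0
```

```bash
cat > st.py <<'E'
from rig import readout
import numpy as np
from scipy.spatial.transform import Rotation as Rn
def st():
    o=readout.get_obs();R=Rn.from_quat(np.roll(o['orientation'],-1)).as_matrix()
    print(round(o['t'],2),o['ee_pos'].round(1),'ydir',np.arctan2(R[1,1],R[0,1]).round(3),'zt',R[:,2].round(3),'q',o['qpos'].round(2),'open',round(o['opening'],1),'g',o['grasp_force'],'F',o['wrist_force'].round(1),'T',o['ft_torque'].round(2))
    return o,R
E
python3 -c "
from st import *
o,R=st();print(R.T@(np.array([493,-10.5,28])-o['ee_pos']))"
```

```text
1.6 [493.5 -12.5 130.8] ydir 1.65 zt [-0.  0. -1.] q [-0.03  0.24 -0.25  1.07  0.   -0.1 ] open 85.4 g 0.0 F [0.3 0.3 0.1] T [ 0.04 -0.03  0.04]
[  0.26415923   1.97475552 102.75337916]
```

Emit:
{"op": "carry_out", "data": {
  "steps": [
    [0,0.5,15,0,1],
    [0,0.5,35,0,0.8],
    [0,0.5,55,0,0.7],
    [0,0.5,73,0,0.7],
    [0,0.5,86,0,0.7],
    [0,0.5,94,0,0.7],
    [0,0.5,99,0,0.7],
    [0,0.5,102,0,0.7],
    [0,0.5,103,0,0.7],
    [0,0.5,103,0,0.7]
  ]
}}

```text
t: 2.85
ee_pos: [493.1, -10.6, 28.5]
orientation: [0.0, -0.039, 0.999, -0.0]
wrist_force: [-0.1, 0.8, 0.5]
opening: 72.6
grasp_force: 0.0
```

```bash
python3 - <<'E'
from st import *
st()
from h import *
im=vision.grab_frame('side');cv2.imwrite('pics/s1.png',cv2.resize(im[150:270,200:340],None,fx=5,fy=5,interpolation=cv2.INTER_CUBIC)[:,:,::-1])
print(proj([[493,-10,28],[493,18,28],[493,18,42]],'side'))
E
```

```text
2.85 [493.1 -10.6  28.5] ydir 1.649 zt [ 0. -0. -1.] q [-0.02  0.34 -0.41  0.82 -0.   -0.1 ] open 72.6 g 0.0 F [-0.1  0.8  0.5] T [0.03 0.05 0.02]
[[268.74604915 220.919334  ]
 [266.72584676 226.45024508]
 [266.59308183 222.65206716]]
```

View pics/s1.png

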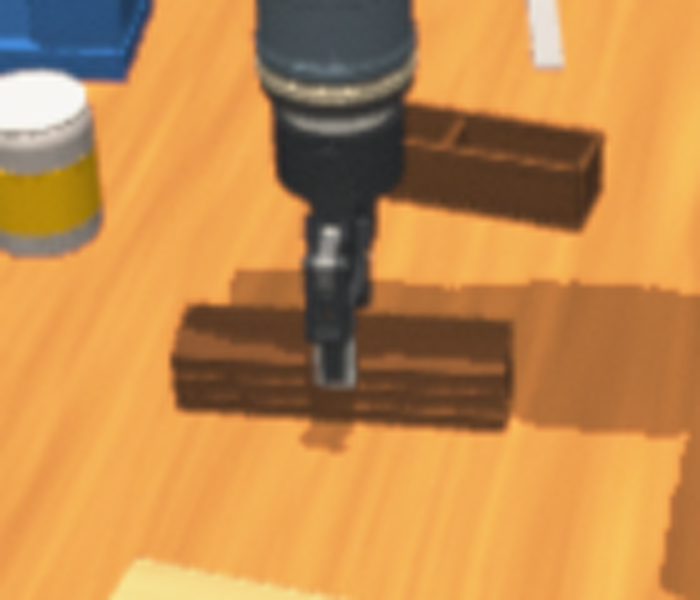

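The side crop shows the finger tip at about (267,227) px, beside the top lid's edge with the lower lids' lines visible below it. Closing now, then a small lift.

Emit:
{"op": "carry_out", "data": {
  "steps": [
    [0,0,0,0,0.45],
    [0,0,0,0,0.3],
    [0,0,0,0,0.1],
    [0,0,0,0,-0.2],
    [0,0,0,0,-1],
    [0,0,0,0,-1],
    [0,0,0,0,-1],
    [0,0,-2,0,-1],
    [0,0,-5,0,-1],
    [0,0,-9,0,-1],
    [0,0,-12,0,-1],
    [0,0,-12,0,-1]
  ],
  "newtons": 40
}}

```text
t: 4.4
ee_pos: [493.2, -10.5, 40.6]
orientation: [0.0, -0.039, 0.999, -0.0]
wrist_force: [0.5, 0.4, -2.0]
opening: 54.8
grasp_force: 42.8
```

```bash
python3 - <<'E'
from st import *
st()
from h import *
im=vision.grab_frame('side');cv2.imwrite('pics/s2.png',cv2.resize(im[150:270,200:340],None,fx=5,fy=5,interpolation=cv2.INTER_CUBIC)[:,:,::-1])
E
```

```text
4.4 [493.2 -10.5  40.6] ydir 1.649 zt [ 0.001 -0.    -1.   ] q [-0.02  0.32 -0.4   0.85 -0.   -0.1 ] open 54.8 g 42.77985334396362 F [ 0.5  0.4 -2. ] T [-0.04 -0.02 -0.02]
```

View pics/s2.png

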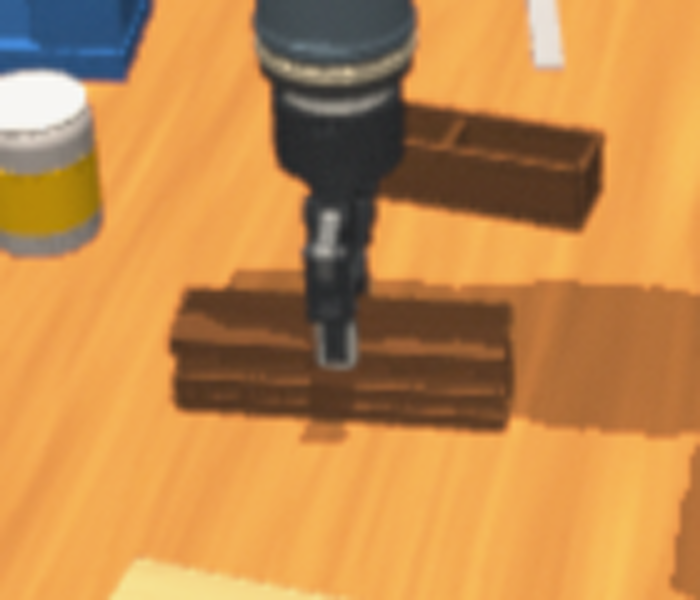

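One lid appears lifted, with its left overhang ending at crop (172,345) and two lids left below. I'll lift further and verify.

Emit:
{"op": "carry_out", "data": {
  "steps": [
    [0,0,-4,0,-1],
    [0,0,-10,0,-1],
    [0,0,-18,0,-1],
    [0,0,-26,0,-1],
    [0,0,-34,0,-1],
    [0,0,-42,0,-1],
    [0,0,-48,0,-1],
    [0,0,-50,0,-1],
    [0,0,-50,0,-1],
    [0,0,-50,0,-1],
    [0,0,-50,0,-1]
  ]
}}

```text
t: 5.82
ee_pos: [492.9, -10.5, 90.1]
orientation: [-0.0, -0.039, 0.999, -0.0]
wrist_force: [0.5, -0.6, -1.6]
opening: 54.7
grasp_force: 42.8
```

```bash
python3 - <<'E'
from st import *
st()
from h import *
im=vision.grab_frame('side');cv2.imwrite('pics/s3.png',cv2.resize(im[150:270,200:340],None,fx=5,fy=5,interpolation=cv2.INTER_CUBIC)[:,:,::-1])
E
```

```text
5.83 [492.9 -10.5  90.1] ydir 1.649 zt [-0. -0. -1.] q [-0.02  0.27 -0.32  0.97 -0.   -0.1 ] open 54.7 g 42.78419852256775 F [ 0.5 -0.6 -1.6] T [-0.01 -0.03  0.03]
```

View pics/s3.png

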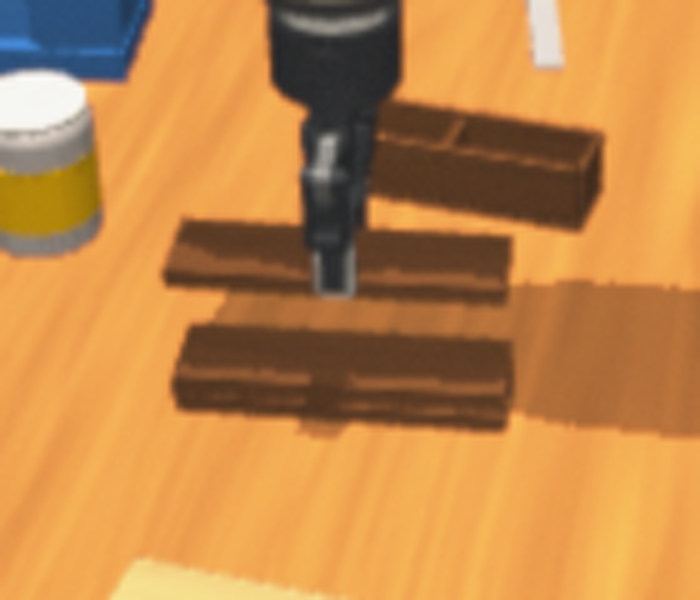

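The crop shows one level lid held (165–510 px across), with two lids left undisturbed. Carrying it to the box.

Emit:
{"op": "carry_out", "data": {
  "steps": [
    [1,-5,-1,0.004,-1],
    [3,-18,-5,0.016,-1],
    [6,-37,-10,0.033,-1],
    [11,-61,-16,0.055,-1],
    [16,-89,-23,0.08,-1],
    [21,-118,-30,0.106,-1],
    [26,-148,-37,0.133,-1],
    [31,-176,-44,0.158,-1],
    [35,-200,-51,0.18,-1],
    [38,-219,-56,0.197,-1],
    [41,-232,-59,0.209,-1],
    [41.6,-237,-60,0.213,-1]
  ]
}}

```text
t: 7.38
ee_pos: [469.9, -250.7, 150.3]
orientation: [-0.0, 0.068, 0.998, 0.0]
wrist_force: [-0.2, 0.4, -2.2]
opening: 55.1
grasp_force: 42.8
```

Emit:
{"op": "carry_out", "data": {
  "steps": [
    [0,0,0,0,-1],
    [0,0,0,0,-1],
    [0,0,0,0,-1],
    [0,0,0,0,-1]
  ]
}}

```text
t: 7.88
ee_pos: [470.1, -249.7, 150.3]
orientation: [-0.0, 0.067, 0.998, 0.0]
wrist_force: [0.2, 1.0, -0.6]
opening: 54.2
grasp_force: 42.8
```

```bash
python3 - <<'E'
from st import *
st()
from h import *
ims={n:vision.grab_frame(n) for n in('side','top')}
s=ims['side'][80:200,220:360];t=ims['top'][160:260,290:390]
z=lambda i:cv2.copyMakeBorder(cv2.resize(i,None,fx=4,fy=4,interpolation=cv2.INTER_CUBIC),0,0,0,0,0)
def draw(n,im,off,p,h,z0,col):
    uv=(proj(corners(*p,h,z0),n)-off+.5)*4-.5
    cv2.polylines(im,[np.int32(cv2.convexHull(np.float32(uv)))],True,col,1)
S_,T_=z(s),z(t)
for n,im,off in(('side',S_,[220,80]),('top',T_,[290,160])):
    draw(n,im,off,(470,-250,-.135),50,0,(0,255,0)); draw(n,im,off,(470,-250,-.135),164,150,(0,255,255))
S_=cv2.resize(S_,(400,343)); 
cv2.imwrite('pics/o.png',np.hstack([cv2.copyMakeBorder(S_,0,57,0,0,0),T_])[:,:,::-1])
cv2.imwrite('pics/top_raw.png',ims['top'][:,:,::-1]);cv2.imwrite('pics/side_raw.png',ims['side'][:,:,::-1])
E
```

```text
7.88 [ 470.1 -249.7  150.3] ydir 1.437 zt [-0.  0. -1.] q [-0.49  0.31 -0.12  1.15  0.   -0.35] open 54.2 g 42.81246542930603 F [ 0.2  1.  -0.6] T [-0.04 -0.03 -0.08]
```

View pics/o.png

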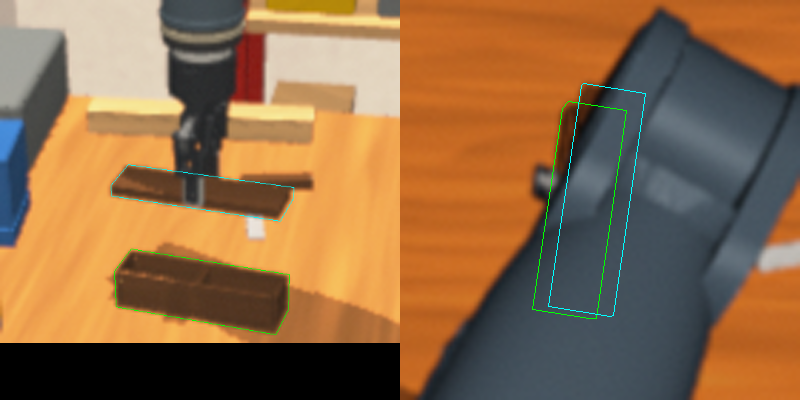

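The overlay of the predicted box (green) and lid (cyan) outlines in the side view matches both to within a pixel or two, so the lid is centred, level and aligned. The top view is blocked by the arm. Holding for 3.5 s.

Emit:
{"op": "carry_out", "data": {
  "steps": [
    [0,0,0,0,-1],
    [0,0,0,0,-1],
    [0,0,0,0,-1],
    [0,0,0,0,-1],
    [0,0,0,0,-1],
    [0,0,0,0,-1],
    [0,0,0,0,-1],
    [0,0,0,0,-1],
    [0,0,0,0,-1],
    [0,0,0,0,-1],
    [0,0,0,0,-1],
    [0,0,0,0,-1]
  ]
}}

```text
t: 9.48
ee_pos: [470.0, -250.1, 150.3]
orientation: [0.0, 0.067, 0.998, 0.0]
wrist_force: [0.3, -0.4, -0.2]
opening: 54.6
grasp_force: 42.8
```

Emit:
{"op": "carry_out", "data": {
  "steps": [
    [0,0,0,0,-1],
    [0,0,0,0,-1],
    [0,0,0,0,-1],
    [0,0,0,0,-1],
    [0,0,0,0,-1],
    [0,0,0,0,-1],
    [0,0,0,0,-1],
    [0,0,0,0,-1],
    [0,0,0,0,-1],
    [0,0,0,0,-1],
    [0,0,0,0,-1],
    [0,0,0,0,-1]
  ]
}}

```text
t: 10.98
ee_pos: [470.0, -250.0, 150.3]
orientation: [-0.0, 0.067, 0.998, 0.0]
wrist_force: [0.4, 0.2, -1.4]
opening: 55.0
grasp_force: 42.8
```

Emit:
{"op": "carry_out", "data": {
  "steps": [
    [0,0,0,0,-1],
    [0,0,0,0,-1],
    [0,0,0,0,-1],
    [0,0,0,0,-1]
  ]
}}

```text
t: 11.48
ee_pos: [470.0, -250.0, 150.3]
orientation: [-0.0, 0.067, 0.998, 0.0]
wrist_force: [-0.2, 0.8, -1.3]
opening: 54.5
grasp_force: 42.8
```

```bash
python3 -c "
from st import *
from rig import ctrl
st();print(ctrl.hand_in())"
```

```text
11.47 [ 470.  -250.   150.3] ydir 1.436 zt [-0.  0. -1.] q [-0.49  0.31 -0.12  1.15  0.   -0.35] open 54.5 g 42.81218469142914 F [-0.2  0.8 -1.3] T [-0.06 -0.02  0.03]
the job is handed in; nothing more can be done
None
```

I lifted only the top dark lid, held it level and lined up about 10 cm above the pencil box rim for about 3.5 s, and handed the job in with the lid still gripped; the hand-in returned no verdict.

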